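Unlatch the cheese carrier and fold its lid back for service

TASK

The insulated carrier with the cheeses has come up from the kitchen: open it for the guests. Swing its front latch lever out and all the way down to its stop, then raise the lid and fold it right back until it rests open, gently - no forcing, and neither drop nor slam the lid. Leave the cheeses inside and the things round the carrier where they are.

Things in the scene. Friction and masses are not known exactly. Their poses are not given: they have to be found in the camera images.
- carrier: grey insulated food carrier, fixed, 150 mm deep (x) by 260 wide (y), rim 135 mm above the table; closed under a 24 mm thick lid (top at 162 mm). Origin: centre of its underside on the table; z up, -x its front (latch side, facing the robot), y along its width. Front face at x = -0.075. Steel handles stand 23 mm out of both ends at 92 mm height
- lever_pivot (a point): middle of the lever's pivot axis (parallel to carrier y) at carrier x = -0.097, y = 0, z = 0.092, in a steel bracket 86 mm wide that stands up to 30 mm out of the front face at heights 49 to 111 mm. Latched lever seen from here (x, z in mm): plate's inner face at x = -19.5, z = -7 to 57; claw over the lid's flange, x = -23 to -9, z = 54 to 60; tab from (-20, 57) to (-30, 101)
- latch_lever (a joint): angle of the steel latch lever about the pivot, rad: 0 latched (upright), 1.9 swung out towards the robot and down on its stop. Plate 64 mm wide (y), 4 thick, about 110 long, with a finger tab at the top. Stiff pivot (about 0.22 N m): it stays where it is left
- lever_tab (a point): middle of the inner face (towards the lid) of the lever's finger tab, 79 mm above the pivot when latched; moves with the lever. The tab is 64 mm wide, 4 thick, 45 high, leans 0.2 rad outwards and ends in an 8 mm bead. Behind it are 41 mm of room before the lid's slab; above the lid all is free
- lid (a joint): angle of the lid, rad: 0 shut, 1.85 folded right back on its stop. Weighs about 0.45 kg; falls shut by itself below about 1.5 rad, falls back on its stop above about 1.65 rad
- lid_hinge (a point): middle of the lid's hinge axis (parallel to carrier y) at carrier x = 0.079, y = 0, z = 0.136, level with the underside of the shut lid
- lid_lip (a point): middle of the lower front edge of the lid's flange, 192 mm from the hinge axis; moves with the lid. Flange 244 mm wide (y), 8 thick, overhangs the carrier's front face by 38 mm; its underside is 136 mm above the table when shut. The lid's underside is flat; a white plug 8 mm deep begins 52 mm behind the flange's edge
- tealight: thick clear glass tea-light holder, 60 mm across, 64 mm high; origin at the centre of its underside; not to be disturbed
- pepper_mill: turned wooden pepper mill, 53 mm across, 155 mm high; origin at the centre of its underside; not to be disturbed
- jam_bowl: white porcelain bowl of jam, 141 mm across, 64 mm high; origin at the centre of its underside; not to be disturbed
- tongs: steel serving tongs lying flat, 260x42x26 mm, long axis x; origin at the centre of its underside; not to be disturbed
- slicer: cheese slicer with a wooden handle lying flat, 216x60x21 mm, long axis x; origin at the centre of its underside; not to be disturbed
- wedge: wedge of cheese inside the carrier, 59x85x31 mm; origin at the centre of its underside; not to be disturbed
- round_cheese: round waxed cheese inside the carrier, 68 mm across, 40 mm high; origin at the centre of its underside; not to be disturbed
- brie: piece of brie inside the carrier, 60x47x37 mm; origin at the centre of its underside; not to be disturbed

How it is judged:
On the way, in this order (a step that is already met when the one before it is completed fails the run):
1. the latch lever is swung down to its stop while the lid is still shut (value of joint latch_lever above 1.8 rad and value of joint lid below 0.06 rad), for 0.2 s.
2. the lid is folded right back (value of joint lid above 1.75 rad), for 0.2 s.
At the end, for the whole second after the job is handed in: The latch lever is down at its stop (over 1.8 of 1.9 rad) and the lid is at rest folded back (over 1.75 of 1.85 rad) (value of joint latch_lever above 1.8 rad and value of joint lid above 1.75 rad and velocity of joint lid between -0.1 and 0.1 rad/s); the robot touches nothing.
It fails at once if the robot pushes on the carrier, its lid or its lever with more than 30 N (contact force between any of the fingers, the arm and carrier above 30 N).
It fails at once if the lid drops or slams (turns faster than 2.5 rad/s either way) (velocity of joint lid above 2.5 rad/s or velocity of joint lid below -2.5 rad/s).
It fails at once if a cheese in the carrier or a thing beside it is shifted by more than 25 mm (distance of any of tealight, pepper_mill, jam_bowl, tongs, slicer, wedge, round_cheese, brie from where it was at the start of the episode above 0.025 m).
It fails at once if the tea light, pepper mill or jam bowl is tipped by more than 0.3 rad (angle between any of tealight, pepper_mill, jam_bowl's own z axis and vertical above 0.3 rad).
It also fails if it takes over 56 s, if anything falls off the work surface, if the arm or the gripper's body presses on something with over 40 N, if the wrist force passes 120 N, or if a joint passes its speed limit or range.

ROBOT

A 6-joint arm with a two-finger parallel gripper is mounted at the origin on a cart in front of the work surface, level with it; the furniture and walls round the work are solid. World frame = base frame: x ahead of the robot, y to its left, z up, the work surface at z = 0. Lengths are in m, angles in rad, forces in N, time in s.
With the tool pointing down it reaches from about 0.275 to 0.975 m from the base axis. Payload 8.4 kg.
Tool frame: the origin (TCP) lies at the very end of the fingers, on their centre line; the grasp point (between the pads) lies 19 mm behind it; z points along the fingers, y is the line along which they close (so a half turn about z gives the same grasp; the last joint's range is limited). The gripper opens to 92 mm and grips with 3 to 60 N. Pads are 20 mm wide; open, the fingers measure 128 mm over their backs; the gripper's body (75 mm by 189 mm) begins 69 mm behind the grasp point.
Start: joints at [-1.302, 0.353, 1.633, -0, 1.155, -0.002], TCP at [0.167, -0.602, 0.215] pointing down, gripper open.
Joint ranges: [-2.63, 2.63], [-0.92, 2.1], [0.06, 2.66], [-1.3, 4.44], [0, 2.69], [-3.02, 3.02]. Speed limits (rad/s): [2.22, 2.22, 2.79, 3.14, 3.14, 3.14].

INTERFACE

Orientations are given as [roll, pitch, yaw] about the fixed x, y, z axes, in that order (R = Rz(yaw) Ry(pitch) Rx(roll)).
In Python, from workcell import arm, imaging gives the robot as it stands.
- The arm moves only by the tool carry_out, never from a script. Its argument "increments" is one flat list of numbers, 5 for each row, row after row: the opening, from 0 (shut) to 1 (fully open), then the shift along the tool's x, y, z scaled (see below), then the turn about the tool's z scaled (see below). A call has 1 to 10 rows; each row shifts and turns the commanded pose from where the row before left it, along the tool's axes as they then stand; what a row does not reach is not made up. The controller multiplies each number of a shift by 100 cm and each number of a turn by 5 degrees. A row lasts 1/12 s, in which the tool goes at most 41.7 mm and 7.16 degrees, less where a joint would pass 70% of its speed; a pose out of reach is approached as far as the arm can. A call with a number of a shift or a turn outside -1 to 1 is refused whole. A call with a gripper value outside its range is refused whole. The fingers move at their own pace and stop on an object; "newtons" is the grip in N (left out, the last holds). Time passes only in rows, so rows that do not move let the fingers close. It gives the time, the measured TCP pose, the force, the opening and the grip force at its end, in the units of the state.
- arm.sense(): the state, without advancing time (a new reading comes with each control period).
- imaging.grab_frame(name): name is "scene" or "top" or "wrist"; returns the picture (400x640x3 uint8, blue, green, red); there is no depth.
- imaging.camera_info(name): a dict with "mtx" (3x3 intrinsics, pixels), "pose" (4x4, takes a point from camera to world coordinates); the wrist camera has in their place "tool_from_camera" (4x4, takes a point from camera to tool coordinates, whose origin is the TCP and whose axes are the flange's). Camera axes: x right, y down, z forward; pixel columns grow to the right and rows downward; lengths in m; the calibration is good to about 2 mm. A picture is of the moment at which its call begins: read the wrist's pose just before it. camera_info takes no time and is no camera call.
- arm.hand_in(): hands the job in; it is judged then, once.
The state is a dict: "clock": time; "qpos": joint angles; "joint_vel": joint speeds; "effort": joint torques, N m; "tool_pos": TCP position; "tcp_rot": TCP orientation; "contact_force": force on the tool from outside, world axes, zero at the start; "moment": the same for the moment, N m; "width": finger opening in m; "gripper_force": force on a finger pad.
Only numpy, scipy, OpenCV 4.12 (cv2) and the standard library are available. Lean on these libraries where they do the work, as an engineer would, in place of code of your own. Each camera call takes 0.05 s, during which the arm holds its last target. There are 200 camera calls.

## Working session

There is one attempt and no reset: what is moved stays moved. The work goes in short steps, Python scripts to look and compute and a tool call to move; the robot and the scene stay as the last step left them, time stands still between calls to the robot, and variables do not carry over. Pictures are saved under pics/ and viewed, at most 10 in all, crops included, and the job is handed in when it is done.

Besides the shell and the picture viewer there is one more tool, called after "Emit:" as a command line: name --argument value ..., lists and objects as JSON in quotes. carry_out: Moves the arm, as the interface text tells. Shifts and turns lie within -1 to 1; 1 stands for 100 cm of shift or 5 degrees of turn. Its arguments: {"type":"object","properties":{"increments":{"type":"array"},"newtons":{"type":"number"}},"required":["increments"]}

```bash
mkdir -p pics; ls; python3 - <<'E'
from workcell import arm, imaging
import cv2
print(arm.sense())
for n in("scene","top"):
    cv2.imwrite(f"pics/{n}0.png",imaging.grab_frame(n)); i=imaging.camera_info(n); print(n,i)
print(imaging.camera_info("wrist"))
E
```

```text
pics
{'clock': 0.0, 'qpos': array([-1.30241173e+00,  3.53656498e-01,  1.63412539e+00, -2.22357483e-07,
        1.15521570e+00, -2.37214424e-03]), 'joint_vel': array([ 2.23263099e-04,  1.96188011e-04, -4.31429470e-04,  4.17510535e-05,
        1.94014263e-03, -1.44363442e-04]), 'effort': array([ 1.92815860e-03, -5.93836570e+01, -3.34209824e+01,  6.98814634e-02,
        2.35212478e-02, -9.45270153e-05]), 'tool_pos': array([ 0.16704695, -0.60174342,  0.21386223]), 'tcp_rot': array([-3.14018773e+00, -3.12939178e-06,  2.70756824e-01]), 'contact_force': array([-0.37368948, -0.41759777, -0.63103679]), 'moment': array([0.02474163, 0.02365068, 0.01017769]), 'gripper_force': 0.0, 'width': 0.09208159733137669}
scene {'mtx': array([[460.92054898,   0.        , 319.43519886],
       [  0.        , 460.92054898, 198.65175113],
       [  0.        ,   0.        ,   1.        ]]), 'pose': array([[ 0.45549508, -0.38297071,  0.8036527 , -0.35713261],
       [-0.89023323, -0.19290105,  0.41264268, -0.50315156],
       [-0.00300461, -0.90339505, -0.42879873,  0.58797697],
       [ 0.        ,  0.        
[... 276 characters left out ...]
0.94635451,  0.24852096, -0.2065199 ,  0.16548362],
       [ 0.00627525, -0.6248674 , -0.78070568,  0.80486077],
       [ 0.        ,  0.        ,  0.        ,  1.        ]])}
{'mtx': array([[310.6531192 ,   0.        , 319.74301759],
       [  0.        , 310.6531192 , 200.4658767 ],
       [  0.        ,   0.        ,   1.        ]]), 'tool_from_camera': array([[ 4.89486496e-05, -9.67975717e-01, -2.51043839e-01,
         7.11541316e-02],
       [ 9.99999816e-01,  1.99098592e-04, -5.72704601e-04,
        -2.53059501e-04],
       [ 6.04346622e-04, -2.51043765e-01,  9.67975549e-01,
        -1.69428119e-01],
       [ 0.00000000e+00,  0.00000000e+00,  0.00000000e+00,
         1.00000000e+00]])}
```

View pics/top0.png

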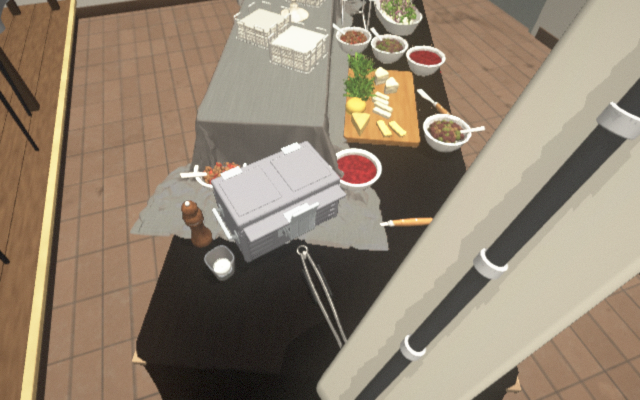

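View pics/scene0.png

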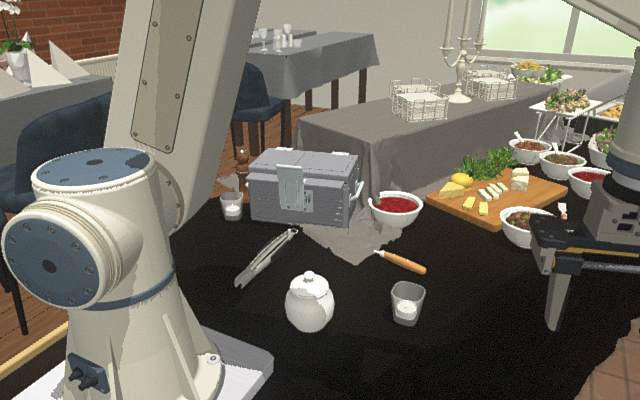

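The top view shows the carrier with its lid spanning about (215,180)–(340,185) and the latch at (300,220). In the scene view the carrier's front is at (305,190). Next I'll enlarge both to read off corners.

```bash
python3 - <<'E'
import cv2,numpy as np
a=cv2.imread("pics/top0.png")[135:260,200:360]; b=cv2.imread("pics/scene0.png")[140:230,240:370]
cv2.imwrite("pics/topc.png",cv2.resize(a,None,fx=4.5,fy=4.5,interpolation=cv2.INTER_CUBIC))
cv2.imwrite("pics/scenec.png",cv2.resize(b,None,fx=6,fy=6,interpolation=cv2.INTER_CUBIC))
E
```

```text
(no output)
```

View pics/topc.png

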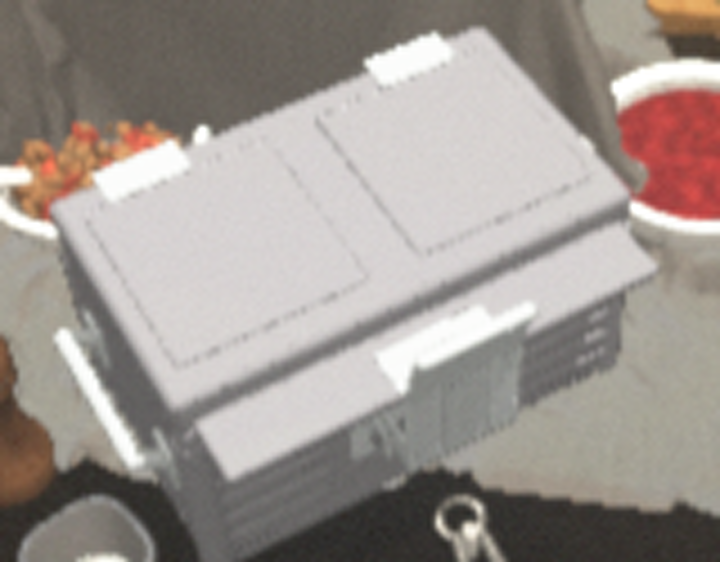

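View pics/scenec.png

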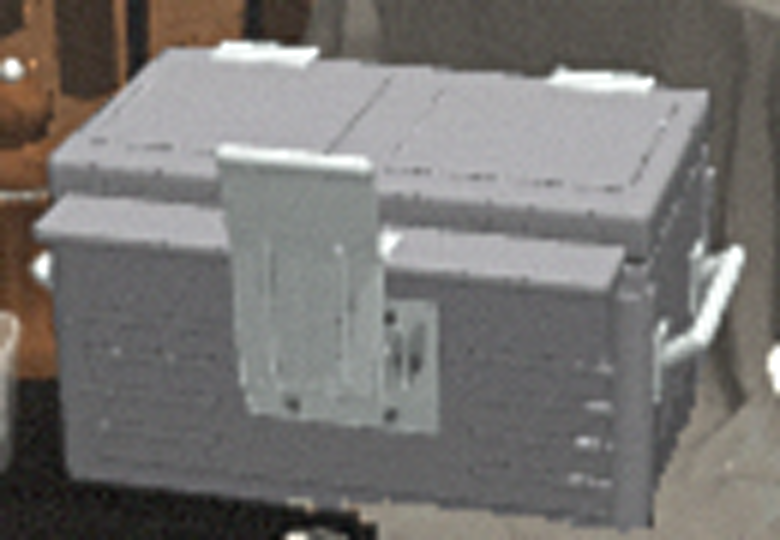

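```bash
cat > fit.py <<'E'
import numpy as np
from scipy.optimize import least_squares
from workcell import arm, imaging
T=lambda u,v:(200+(u+.5)/4.5-.5,135+(v+.5)/4.5-.5)
S=lambda u,v:(240+(u+.5)/6-.5,140+(v+.5)/6-.5)
obs=[("top",(-.113,.122,.140),T(237,476)),("top",(-.113,-.122,.140),T(656,267)),
("scene",(-.113,.122,.140),S(38,235)),("scene",(-.113,-.122,.140),S(612,288)),
("top",(-.128,.032,.193),T(412,370)),("top",(-.128,-.032,.193),T(533,310)),
("scene",(-.128,.032,.193),S(218,152)),("scene",(-.128,-.032,.193),S(370,163)),
("scene",(-.075,.127,0),S(72,480)),("scene",(-.075,-.127,0),S(645,525))]
I={n:imaging.camera_info(n) for n in("top","scene")}
def proj(n,p):
    P=np.linalg.inv(I[n]["pose"]);q=I[n]["mtx"]@(P[:3,:3]@p+P[:3,3]);return q[:2]/q[2]
def W(s,c):
    x,y,a=s;return np.array([x+np.cos(a)*c[0]-np.sin(a)*c[1],y+np.sin(a)*c[0]+np.cos(a)*c[1],c[2]])
f=lambda s:np.concatenate([proj(n,W(s,c))-o for n,c,o in obs])
if __name__=="__main__":
    r=least_squares(f,[.6,.2,0],loss="soft_l1");print(r.x);print(f(r.x).reshape(-1,2).round(1))
E
python3 fit.py
```

```text
[0.6355946  0.05151067 0.23755325]
[[-1.4  1.6]
 [ 0.8 -0.1]
 [-1.   0.9]
 [-0.2  1.2]
 [-0.2 -3.7]
 [-0.6 -3.5]
 [ 0.7 -0.1]
 [ 1.4  0.3]
 [ 0.6  2.5]
 [-1.9  5.6]]
```

```bash
python3 - <<'E'
import numpy as np
from fit import *
for i,j in((0,2),(1,3),(4,6),(5,7)):
    g=lambda p:np.concatenate([proj(obs[k][0],p)-obs[k][2] for k in(i,j)])
    r=least_squares(g,[.6,.1,.15]);print(r.x.round(4),r.fun.round(1))
for keep in([0,1,2,3],[0,1,2,3,4,5,6,7],[2,3,6,7],[0,1,4,5]):
    r=least_squares(lambda s:f(s).reshape(-1,2)[keep].ravel(),[.6,.2,0]);print(keep,r.x.round(4),r.fun.reshape(-1,2).round(1).tolist())
E
```

```text
[0.4977 0.1401 0.1431] [-0.   0.1  0.1 -0.1]
[ 0.5553 -0.0925  0.1414] [ 0.2 -0.6 -0.5  0.5]
[0.4972 0.0533 0.1928] [ 0.4 -1.1 -1.1  0.8]
[ 0.5101 -0.0087  0.195 ] [ 0.3 -0.9 -0.8  0.7]
[0, 1, 2, 3] [0.6382 0.0506 0.2372] [[-1.3, 0.5], [0.7, -1.0], [-0.1, 0.6], [0.6, 0.9]]
[0, 1, 2, 3, 4, 5, 6, 7] [0.6335 0.0506 0.2287] [[-1.4, 2.1], [1.4, 1.0], [-1.4, 1.1], [-0.7, 1.7], [0.0, -2.9], [-0.3, -2.5], [0.1, 0.2], [0.9, 0.7]]
[2, 3, 6, 7] [0.6391 0.0524 0.2234] [[-0.8, 0.0], [-0.7, 0.8], [0.5, -0.8], [1.0, -0.2]]
[0, 1, 4, 5] [0.6321 0.051  0.2301] [[-1.3, 2.8], [1.5, 1.4], [0.1, -2.3], [-0.2, -2.0]]
```

The lid flange triangulates to a width of 0.240 m and a height of 0.142 m, and the bead to 0.063 m wide at 0.194 m. Both agree with the given sizes. The carrier is at (0.637, 0.0505) with yaw 0.237. I'll close the gripper, align it and go above the gap behind the tab.

Emit:
carry_out --increments '[0,0,0,-0.04,0.39,0,0,0,-0.04,0,0,0.026,-0.026,0,0,0,0.026,-0.026,0,0,0,0.026,-0.026,0,0,0,0.026,-0.026,0,0,0,0.026,-0.026,0,0,0,0.026,-0.026,0,0,0,0.026,-0.026,0,0,0,0.026,-0.026,0,0]' --newtons 20

```text
clock: 0.93
tool_pos: [0.321, -0.3495, 0.2944]
tcp_rot: [-3.141, 0.0, 0.236]
contact_force: [-0.5, 0.1, -1.5]
width: 0.0271
gripper_force: 0.0
```

Emit:
carry_out --increments '[0,0.026,-0.026,0,0,0,0.026,-0.026,0,0,0,0.026,-0.026,0,0,0,0.026,-0.026,0,0,0,0.026,-0.026,0,0,0,0.026,-0.026,0,0,0,0.026,-0.026,0,0,0,0.026,-0.026,0,0,0,0.026,-0.026,0,0,0,0,0,0,0]'

```text
clock: 1.77
tool_pos: [0.4956, -0.0642, 0.2943]
tcp_rot: [-3.14, -0.001, 0.24]
contact_force: [-0.6, -0.4, -0.0]
width: 0.0006
gripper_force: 0.0
```

```bash
cat > st.py <<'E'
import numpy as np
from workcell import arm
C=np.array([.637,.0505]);a=.237
R=np.array([[np.cos(a),np.sin(a)],[-np.sin(a),np.cos(a)]])
def st():
    s=arm.sense();p=s["tool_pos"];c=R@(p[:2]-C);F=s["contact_force"];f=R@F[:2]
    print("t%.2f carrier xyz %.4f %.4f %.4f"%(s["clock"],*c,p[2]),"rpy",s["tcp_rot"].round(3),"F carr",f.round(1),F[2].round(1),"w %.4f"%s["width"])
if __name__=="__main__": st()
E
python3 st.py; python3 - <<'E'
from workcell import imaging
import cv2
cv2.imwrite("pics/w1.png",imaging.grab_frame("wrist"))
E
```

```text
t1.77 carrier xyz -0.1644 -0.0783 0.2943 rpy [-3.14e+00 -1.00e-03  2.40e-01] F carr [-0.7 -0.3] -0.0 w 0.0006
```

View pics/w1.png

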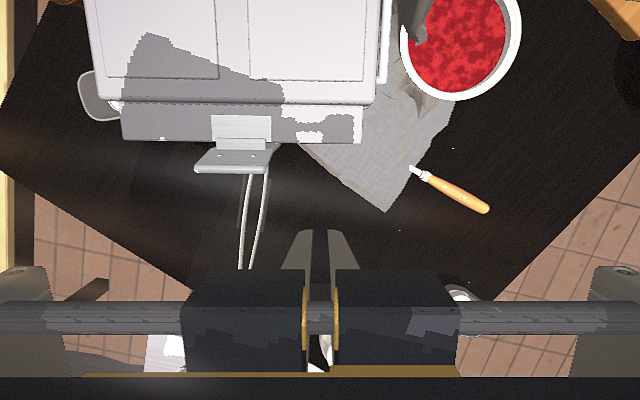

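The wrist view shows the flange's front corners near (121,142) and (360,143), and the tab's bead from (194,171) to (268,172). I'll turn those into positions to refine the pose.

```bash
python3 - <<'E'
import numpy as np
from scipy.spatial.transform import Rotation as Ro
from workcell import arm, imaging
from st import R as Rc,C,a
i=imaging.camera_info("wrist");s=arm.sense()
Rt=Ro.from_euler("xyz",s["tcp_rot"]).as_matrix();t=i["tool_from_camera"]
for (u,v),z in(((121,142),.144),((360,142.5),.144),((194,171),.192),((269,172),.192)):
    d=Rt@t[:3,:3]@np.linalg.solve(i["mtx"],[u,v,1]);o=Rt@t[:3,3]+s["tool_pos"]
    p=o+d*(z-o[2])/d[2];print(p.round(4),"carrier",(Rc@(p[:2]-C)).round(4))
E
```

```text
[0.4939 0.1417 0.144 ] carrier [-0.1177  0.1223]
[ 0.5513 -0.0938  0.144 ] carrier [-0.1172 -0.1201]
[0.4943 0.0484 0.192 ] carrier [-0.1392  0.0315]
[ 0.5092 -0.016   0.192 ] carrier [-0.1399 -0.0347]
```

```bash
sed -i 's/C=np.array(.*/C=np.array([.634,.0495]);a=.238/' st.py; sed -i 's/^C=np.array(\[.634,.0495\])/C=np.array([.634,.0495])/' st.py; python3 st.py
```

```text
t1.82 carrier xyz -0.1632 -0.0796 0.2942 rpy [-3.141  0.     0.241] F carr [-0.2 -0.1] -0.3 w 0.0005
```

Emit:
carry_out --increments '[0,0.023,-0.026,0,0.03,0,0.023,-0.026,0,0,0,0.023,-0.026,0,0,0,0,0,0.03,0,0,0,0,0.03,0,0,0,0,0.03,0,0,0,0,0,0,0,0,0,0,0]'

```text
clock: 2.48
tool_pos: [0.5408, 0.0221, 0.2037]
tcp_rot: [-3.141, 0.004, 0.233]
contact_force: [-0.0, -0.9, 1.2]
width: 0.0001
gripper_force: 0.0
```

```bash
python3 st.py
```

```text
t2.48 carrier xyz -0.0971 -0.0047 0.2037 rpy [-3.141  0.004  0.233] F carr [-0.2 -0.9] 1.2 w 0.0001
```

Emit:
carry_out --increments '[0,0.005,-0.005,0,0,0,0,0,0.018,0,0,0,0,0.018,0,0,0,0,0,0,0,0,0,0,0]'

```text
clock: 2.9
tool_pos: [0.5465, 0.029, 0.1699]
tcp_rot: [3.141, -0.001, 0.234]
contact_force: [-0.5, -0.4, 1.1]
width: 0.0006
gripper_force: 0.0
```

```bash
python3 st.py
```

```text
t2.90 carrier xyz -0.0899 0.0007 0.1699 rpy [ 3.141e+00 -1.000e-03  2.340e-01] F carr [-0.5 -0.3] 1.1 w 0.0006
```

Emit:
carry_out --increments '[0,-0.011,0,0,0,0,-0.011,0,0,0,0,-0.011,0,0.005,0,0,-0.011,0,0.005,0,0,0,0,0,0]'

```text
clock: 3.32
tool_pos: [0.501, 0.0184, 0.1591]
tcp_rot: [3.141, -0.0, 0.234]
contact_force: [-0.0, -0.6, 0.6]
width: 0.0002
gripper_force: 0.0
```

```bash
python3 st.py
```

```text
t3.32 carrier xyz -0.1366 0.0011 0.1591 rpy [ 3.141 -0.     0.234] F carr [-0.2 -0.6] 0.6 w 0.0002
```

Emit:
carry_out --increments '[0,-0.009,0,0.008,0,0,-0.009,0,0.009,0,0,-0.006,0,0.011,0,0,-0.005,0,0.011,0]'

```text
clock: 3.65
tool_pos: [0.4744, 0.0119, 0.1198]
tcp_rot: [3.141, -0.001, 0.234]
contact_force: [-0.3, 0.0, 1.9]
width: 0.0004
gripper_force: 1.2
```

```bash
python3 st.py;  python3 - <<'E'
from workcell import imaging
import cv2
b=imaging.grab_frame("scene")[120:250,220:400]
cv2.imwrite("pics/s2.png",cv2.resize(b,None,fx=4,fy=4,interpolation=cv2.INTER_CUBIC))
E
```

```text
t3.65 carrier xyz -0.1639 0.0011 0.1198 rpy [ 3.141e+00 -1.000e-03  2.340e-01] F carr [-0.3  0.1] 1.9 w 0.0004
```

View pics/s2.png

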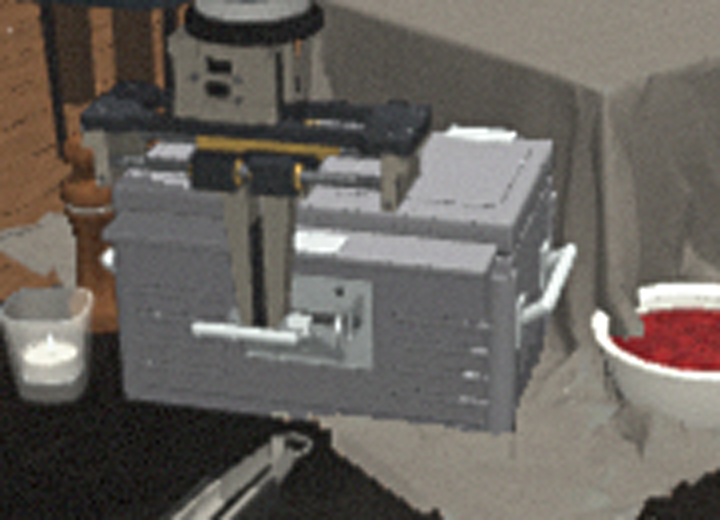

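The lever is about 1 rad out, with its bead at (245,330) in the crop and the fingers on its inner face. I'll keep pushing down.

Emit:
carry_out --increments '[0,-0.003,0,0.01,0,0,-0.003,0,0.012,0,0,0,0,0.012,0,0,0,0,0.012,0,0,-0.002,0,0.01,0,0,-0.002,0,0.008,0]'

```text
clock: 4.2
tool_pos: [0.4659, 0.0098, 0.0556]
tcp_rot: [3.141, -0.002, 0.234]
contact_force: [1.1, 0.5, 3.4]
width: 0.0003
gripper_force: 1.4
```

```bash
python3 st.py
```

```text
t4.20 carrier xyz -0.1727 0.0011 0.0556 rpy [ 3.141e+00 -2.000e-03  2.340e-01] F carr [1.2 0.2] 3.4 w 0.0003
```

Emit:
carry_out --increments '[0,0,0,0.003,0,0,0,0,0.003,0,0,0,0,0.003,0,0,0,0,0.002,0]'

```text
clock: 4.53
tool_pos: [0.4654, 0.0098, 0.0447]
tcp_rot: [3.141, -0.0, 0.234]
contact_force: [1.2, 0.4, 2.4]
width: 0.0004
gripper_force: 1.2
```

Emit:
carry_out --increments '[0,0,0,0.002,0,0,0,0,0,0]'

```text
clock: 4.7
tool_pos: [0.4657, 0.0099, 0.0432]
tcp_rot: [3.141, -0.001, 0.234]
contact_force: [-1.6, -0.1, 13.4]
width: 0.0005
gripper_force: 6.2
```

```bash
python3 st.py
```

```text
t4.70 carrier xyz -0.1729 0.0012 0.0432 rpy [ 3.141e+00 -1.000e-03  2.340e-01] F carr [-1.5  0.2] 13.4 w 0.0005
```

The lever is on its stop: 13 N at the computed height for 1.9 rad. Next I'll go up and over to the flange's front edge.

Emit:
carry_out --increments '[0,0,0,-0.02,0,0,0,0,-0.03,0,0,0,0,-0.027,0,0,0.015,0,0,0,0,0.015,0,0,0,0,0,0,0,0,0,0,0,0,0]'

```text
clock: 5.28
tool_pos: [0.4939, 0.0168, 0.1193]
tcp_rot: [-3.141, 0.001, 0.234]
contact_force: [-0.6, 0.1, -0.4]
width: 0.0009
gripper_force: 0.0
```

```bash
python3 st.py
```

```text
t5.28 carrier xyz -0.1439 0.0012 0.1193 rpy [-3.141e+00  1.000e-03  2.340e-01] F carr [-0.5  0.3] -0.4 w 0.0009
```

Emit:
carry_out --increments '[0,0.006,0,0,0,0,0.006,0,0,0,0,0.003,0,0,0,0,0,0,0,0]'

```text
clock: 5.62
tool_pos: [0.5094, 0.0203, 0.1194]
tcp_rot: [-3.142, 0.0, 0.234]
contact_force: [-0.2, 0.2, -0.4]
width: 0.0007
gripper_force: 0.0
```

Emit:
carry_out --increments '[0,0.002,0,0,0,0,0,0,0,0]'

```text
clock: 5.78
tool_pos: [0.5108, 0.0207, 0.1195]
tcp_rot: [-3.142, 0.0, 0.234]
contact_force: [0.8, 1.1, 0.2]
width: 0.0002
gripper_force: 0.0
```

Emit:
carry_out --increments '[0,0.002,0,0,0,0,0,0,0,0]'

```text
clock: 5.95
tool_pos: [0.5129, 0.0212, 0.1196]
tcp_rot: [3.142, -0.0, 0.234]
contact_force: [-0.2, -1.1, 0.4]
width: 0.0007
gripper_force: 0.0
```

```bash
python3 st.py
```

```text
t5.95 carrier xyz -0.1243 0.0010 0.1196 rpy [ 3.142 -0.     0.234] F carr [-0.5 -1. ] 0.4 w 0.0007
```

Emit:
carry_out --increments '[0,0.002,0,0,0,0,0,0,0,0]'

```text
clock: 6.12
tool_pos: [0.5143, 0.0216, 0.1195]
tcp_rot: [-3.142, 0.001, 0.234]
contact_force: [-2.1, -0.8, 0.4]
width: 0.0008
gripper_force: 1.0
```

Emit:
carry_out --increments '[0,0.002,0,0,0,0,0,0,0,0]'

```text
clock: 6.28
tool_pos: [0.5144, 0.0217, 0.1192]
tcp_rot: [-3.141, 0.005, 0.234]
contact_force: [-9.3, -2.2, 7.7]
width: 0.0008
gripper_force: 4.6
```

Emit:
carry_out --increments '[0,0.001,0,0,0,0,0,0,0,0]'

```text
clock: 6.45
tool_pos: [0.5144, 0.0217, 0.1192]
tcp_rot: [-3.141, 0.007, 0.234]
contact_force: [-11.5, -3.9, 8.8]
width: 0.0004
gripper_force: 6.3
```

Contact: 12 N with the flange edge at carrier x = -0.113 as expected, and friction is evidently high. Now I'll lift.

Emit:
carry_out --increments '[0,0,0,-0.003,0,0,0,0,-0.002,0]'

```text
clock: 6.62
tool_pos: [0.5144, 0.0217, 0.1236]
tcp_rot: [-3.141, 0.006, 0.234]
contact_force: [-7.1, -3.3, -1.6]
width: 0.0004
gripper_force: 4.0
```

```bash
python3 st.py
```

```text
t6.62 carrier xyz -0.1227 0.0012 0.1236 rpy [-3.141  0.006  0.234] F carr [-7.7 -1.5] -1.6 w 0.0004
```

Emit:
carry_out --increments '[0,0.001,0,-0.003,0,0,0,0,-0.003,0]'

```text
clock: 6.78
tool_pos: [0.5147, 0.0218, 0.1292]
tcp_rot: [-3.141, 0.008, 0.234]
contact_force: [-9.0, -4.4, -1.8]
width: 0.0004
gripper_force: 4.7
```

```bash
python3 st.py;  python3 - <<'E'
from workcell import imaging
import cv2
b=imaging.grab_frame("scene")[120:250,220:400]
cv2.imwrite("pics/s3.png",cv2.resize(b,None,fx=4,fy=4,interpolation=cv2.INTER_CUBIC))
E
```

```text
t6.78 carrier xyz -0.1224 0.0012 0.1292 rpy [-3.141  0.008  0.234] F carr [-9.8 -2.1] -1.8 w 0.0004
```

View pics/s3.png

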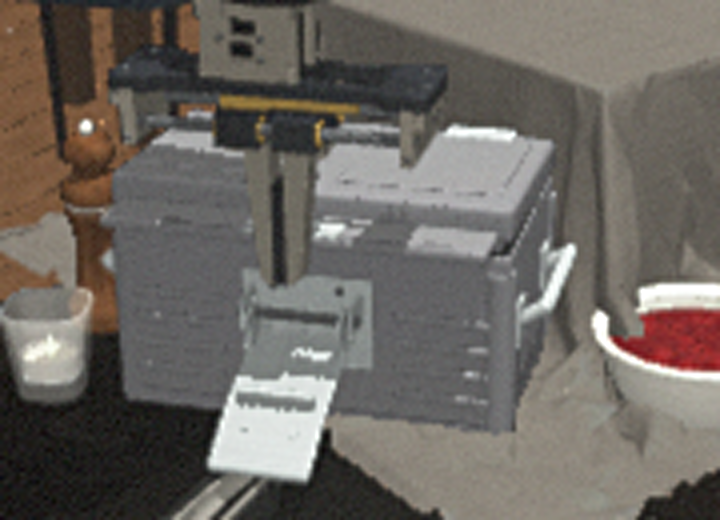

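The lid is rising with the fingers, with the gap showing at (500,240). The lever is down. I'll continue along the lip's arc.

Emit:
carry_out --increments '[0,0.0005,0,-0.006,0,0,0.0005,0,-0.006,0,0,0.001,0,-0.0065,0]'

```text
clock: 7.08
tool_pos: [0.5168, 0.0223, 0.1478]
tcp_rot: [-3.141, 0.008, 0.234]
contact_force: [-9.3, -4.3, -0.6]
width: 0.0008
gripper_force: 4.9
```

```bash
python3 st.py
```

```text
t7.08 carrier xyz -0.1203 0.0012 0.1478 rpy [-3.141  0.008  0.234] F carr [-10.  -2.] -0.6 w 0.0008
```

Emit:
carry_out --increments '[0,0.002,0,-0.0095,0,0,0.002,0,-0.0095,0,0,0.0025,0,-0.009,0,0,0.003,0,-0.009,0,0,0.0035,0,-0.009,0,0,0.004,0,-0.009,0]'

```text
clock: 7.58
tool_pos: [0.534, 0.0262, 0.2035]
tcp_rot: [-3.141, 0.007, 0.234]
contact_force: [-8.9, -3.1, 2.0]
width: 0.0003
gripper_force: 4.7
```

```bash
python3 st.py
```

```text
t7.58 carrier xyz -0.1027 0.0010 0.2035 rpy [-3.141  0.007  0.234] F carr [-9.4 -1. ] 2.0 w 0.0003
```

Emit:
carry_out --increments '[0,0.0042,0,-0.0085,0,0,0.0047,0,-0.0083,0,0,0.005,0,-0.0081,0,0,0.0057,0,-0.0078,0,0,0.006,0,-0.0075,0,0,0.0063,0,-0.0072,0]'

```text
clock: 8.08
tool_pos: [0.567, 0.0338, 0.2518]
tcp_rot: [3.141, 0.003, 0.234]
contact_force: [-4.5, -2.0, 2.5]
width: 0.0006
gripper_force: 2.5
```

```bash
python3 st.py
```

```text
t8.08 carrier xyz -0.0688 0.0005 0.2518 rpy [3.141e+00 3.000e-03 2.340e-01] F carr [-4.9 -0.9] 2.5 w 0.0006
```

Emit:
carry_out --increments '[0,0.0068,0,-0.0067,0,0,0.0071,0,-0.0064,0,0,0.0075,0,-0.006,0,0,0.0078,0,-0.0056,0,0,0.008,0,-0.0052,0,0,0.0083,0,-0.0047,0,0,0.0085,0,-0.0042,0,0,0.0087,0,-0.0038,0]'

```text
clock: 8.75
tool_pos: [0.6301, 0.0493, 0.2944]
tcp_rot: [-3.141, -0.0, 0.234]
contact_force: [-1.8, -0.5, 1.2]
width: 0.0004
gripper_force: 0.7
```

```bash
python3 st.py
```

```text
t8.75 carrier xyz -0.0038 0.0007 0.2944 rpy [-3.141 -0.     0.234] F carr [-1.9 -0. ] 1.2 w 0.0004
```

Emit:
carry_out --increments '[0,0.0072,0,-0.0027,0,0,0.0073,0,-0.0024,0,0,0.0074,0,-0.002,0,0,0.0075,0,-0.0017,0,0,0.0076,0,-0.0014,0,0,0.0076,0,-0.001,0,0,0.0076,0,-0.0008,0]'

```text
clock: 9.33
tool_pos: [0.6806, 0.0613, 0.3061]
tcp_rot: [-3.142, -0.0, 0.234]
contact_force: [-1.2, 0.6, 0.1]
width: 0.0007
gripper_force: 0.2
```

```bash
python3 st.py
```

```text
t9.33 carrier xyz 0.0481 0.0004 0.3061 rpy [-3.142 -0.     0.234] F carr [-1.   0.8] 0.1 w 0.0007
```

Emit:
carry_out --increments '[0,0.004,0,0,0,0,0.004,0,0,0,0,0.004,0,0,0,0,0.004,0,0,0,0,0.004,0,0,0,0,0.004,0,0,0,0,0.004,0,0.001,0,0,0.004,0,0.001,0,0,0.004,0,0.001,0,0,0.004,0,0.001,0]'

```text
clock: 10.17
tool_pos: [0.7191, 0.0704, 0.3019]
tcp_rot: [-3.142, 0.0, 0.234]
contact_force: [0.0, 1.0, 0.4]
width: 0.0005
gripper_force: 0.0
```

Emit:
carry_out --increments '[0,0.004,0,0.001,0,0,0.004,0,0.001,0,0,0.004,0,0.001,0,0,0.004,0,0.001,0,0,0,0,0,0,0,0,0,0,0]'

```text
clock: 10.67
tool_pos: [0.7344, 0.0741, 0.2979]
tcp_rot: [-3.142, 0.0, 0.234]
contact_force: [0.1, -0.2, 0.1]
width: 0.0004
gripper_force: 0.0
```

```bash
python3 st.py
```

```text
t10.67 carrier xyz 0.1034 0.0002 0.2979 rpy [-3.142  0.     0.234] F carr [ 0.1 -0.2] 0.1 w 0.0004
```

Emit:
carry_out --increments '[0,-0.02,0,0,0,0,-0.035,0,-0.01,0,0,-0.035,0,-0.02,0,0,-0.035,0,-0.02,0,0,-0.035,0,0,0,0,-0.035,0,0,0,0,-0.03,0,0,0,0,0,0,0,0,0,0,0,0,0]'

```text
clock: 11.42
tool_pos: [0.5148, 0.0216, 0.3491]
tcp_rot: [3.141, -0.002, 0.234]
contact_force: [-0.3, -0.9, -0.3]
width: 0.0006
gripper_force: 0.0
```

```bash
python3 st.py;  python3 - <<'E'
from workcell import imaging
import cv2,numpy as np
b=imaging.grab_frame("scene")[80:260,200:440]; c=imaging.grab_frame("top")[110:290,180:420]
cv2.imwrite("pics/f.png",cv2.resize(np.vstack([b,c]),None,fx=1.65,fy=1.65,interpolation=cv2.INTER_CUBIC))
E
```

```text
t11.42 carrier xyz -0.1224 0.0010 0.3491 rpy [ 3.141e+00 -2.000e-03  2.340e-01] F carr [-0.5 -0.8] -0.3 w 0.0006
```

View pics/f.png

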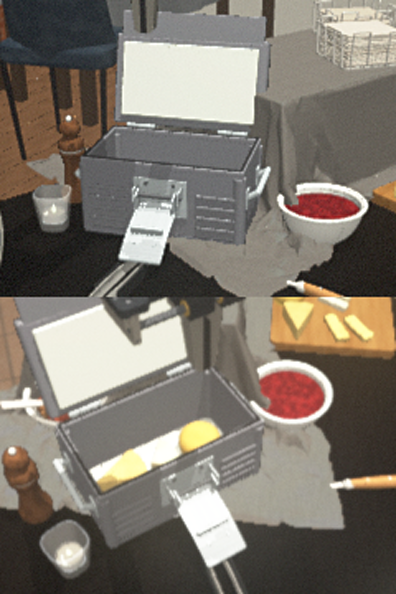

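The lid is open with the plug facing us and the lever is down. The lid's upper edge runs from (122,13) to (268,17) in the crop. I'll check its angle against the projection.

```bash
python3 - <<'E'
from fit import *
s=(.634,.0495,.237)
print("seen",(200+122/1.65,80+13/1.65),(200+268/1.65,80+17/1.65))
for th in(1.55,1.65,1.75,1.85):
    c,n=np.cos(th),np.sin(th)
    # lip lower edge and outer (top) edge, 8 mm thick
    print(th,[proj("scene",W(s,(.079-.192*c+h*n,y,.136+.192*n+h*c))).round(1) for h in(0,.008) for y in(.122,-.122)])
E
python3 st.py
```

```text
seen (273.93939393939394, 87.87878787878788) (362.42424242424244, 90.3030303030303)
1.55 [array([266.6,  88.1]), array([357.2,  92.6]), array([267.6,  87.4]), array([357.7,  91.8])]
1.65 [array([269. ,  86.8]), array([358.4,  91.2]), array([269.9,  86.5]), array([358.9,  90.8])]
1.75 [array([271.3,  86.3]), array([359.5,  90.6]), array([272.2,  86.3]), array([360. ,  90.5])]
1.85 [array([273.6,  86.5]), array([360.6,  90.7]), array([274.5,  86.8]), array([361.,  91.])]
t11.52 carrier xyz -0.1208 0.0010 0.3486 rpy [ 3.141e+00 -1.000e-03  2.340e-01] F carr [ 0.8 -0.5] 0.6 w 0.0005
```

The seen edge matches 1.85 rad, so the lid is on its stop, and the robot is clear of everything.

```bash
python3 -c "
from workcell import arm
print(arm.hand_in())"
```

```text
the job is handed in; nothing more can be done
None
```

The carrier is open: the latch lever is down on its stop, the lid is folded back on its stop (about 1.85 rad in the final picture), the arm is clear, and the job was handed in at about 11.5 s; no verdict came back.

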